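# Shut the router-bit cabinet after use

### The arm

A 6-joint arm with a two-finger parallel gripper is mounted at the origin on the work surface. World frame = base frame: x ahead of the robot, y to its left, z up, the work surface at z = 0. Lengths are in mm, angles in degrees, forces in N, time in s.
With the tool pointing down it reaches from about 425 to 925 mm from the base axis. Payload 12.5 kg.
Tool frame: the origin (TCP) lies midway between the tips of the shut fingers; the grasp point (between the pads) lies 19 mm behind it (ctrl.grip_depth is the distance from the TCP to the grasp point, in mm); y points along the fingers, z is the direction in which the jaws open and shut, and the axes are right-handed (so a half turn about y gives the same grasp; the last joint's range is limited). The gripper opens to 85 mm and grips with 20 to 120 N. Pads are 22 mm wide; open, the fingers measure 114 mm over their backs; the gripper's body (76 mm by 85 mm) begins 54 mm behind the grasp point. The pads swing forward as they close: fully open they stand 13 mm farther back than shut.
Start: joints at [69.064, 28.126, 89.318, -0, 62.55, -6.05], TCP at [160.536, 604.047, 231.327] pointing down, gripper open.
Joint ranges: [-177.58, 177.58], [-47.91, 125.51], [2.72, 160], [-65.01, 245.01], [3.68, 167.84], [-153.87, 153.87]. Speed limits (degrees/s): [127.2, 127.2, 159.86, 180, 180, 180].

### API

Orientations are given as [roll, pitch, yaw] about the fixed x, y, z axes, in that order (R = Rz(yaw) Ry(pitch) Rx(roll)).
In Python, from plant import ctrl gives the robot as it stands. Calls block until the motion is done:
- ctrl.move_to(position, orientation): joint-space move of the TCP to a pose.
- ctrl.movel(position, max_speed=150, rot=None): straight line of the TCP; rot=None keeps the orientation; max_speed is the mean speed in mm/s.
- ctrl.movej(angles): joint-space move.
- ctrl.move_gripper(opening, grip_force=None): finger opening in mm; grip_force is the grip in N (None keeps the last); returns when the fingers have stopped.
- ctrl.hold(seconds).
- ctrl.solve_ik(position, orientation): joint angles nearest the present ones, or None.
- ctrl.camera(name): name is "scene" or "top"; returns the picture (420x560x3 uint8, red, green, blue); there is no depth.
- ctrl.camera_model(name): a dict with "K" (3x3 intrinsics, pixels), "xyz" and "orientation" of the camera in the world. Camera axes: x right, y up, looking along -z (the intrinsics and any distortion apply to the point x, -y, -z); pixel columns grow to the right and rows downward; lengths in mm; the calibration is good to about 2 mm. A picture is of the moment at which its call begins. camera_model takes no time and is no camera call.
A pose or a line that the arm cannot do raises ctrl.IKError and nothing moves.
- ctrl.finish_job(): hands the job in, once; it reports no verdict.
Readings, each from a call of its own:
- ctrl.read_clock(): time.
- ctrl.read_joint_pos(): joint angles.
- ctrl.read_dq(): joint speeds.
- ctrl.read_joint_torque(): joint torques, N m.
- ctrl.read_tool_pos(): TCP position.
- ctrl.read_eef_rot(): TCP orientation.
- ctrl.read_wrist_force(): force on the tool from outside, world axes, zero at the start.
- ctrl.read_torque(): the same for the moment, N m.
- ctrl.read_grip_width(): finger opening in mm.
Only numpy, scipy, OpenCV 4.12 (cv2) and the standard library are available. Lean on these libraries where they do the work, as an engineer would, in place of code of your own. Each camera call takes 0.05 s, during which the arm holds its last target.

### The job

The small cabinet with the green door on the woodworker's bench has been left open. Push its green door fully shut, gently and without forcing it, so that it clicks home on its catch and stays shut by itself. Leave the door of the blue cabinet beside it open just as it is.

Things in the scene. Friction and masses are not known exactly. Their poses are not given: they have to be found in the camera images.
- green_door (a joint): opening angle (rad) of the green door: 0 shut and flush, growing as it opens (anticlockwise from above) to 1.6. Starts at 0.6 to 1.2. Light friction: it stays where left. Below about 0.12 a sprung ball behind its top corner resists (up to some 5 N at the pad); below about 0.05 the ball pulls the door shut to 0 by itself.
- green_pad (a point): where to push: centre of a round black pad (26 mm, flush) on the green door's OUTER face. Door: 160 mm wide, 170 high, 16 thick, foot on the bench. Pad: 100 mm from the hinge line, 60 from the free edge, 20 below the top. Axes turn with the door: -x out of the outer face (push along +x), +y from hinge to free edge, z up. A steel knob stands 29 mm out, 80 mm below the pad, 30 nearer the free edge.
- green_cabinet: fixed plywood cabinet with green top and door, 130 mm deep (door included), 160 wide, 170 high. Origin: centre of its underside. Axes: -x out of its front, z up; they are the pad's axes when the door is shut. The upright hinge line is at x -65, y -80 mm, in the door's outer face. It stands at the robot's left, front towards the robot's right; the blue cabinet is next to it, nearer or farther.
- blue_pad (a point): the same pad on the door of the blue cabinet, which is alike in all but colour; its door also stands open, by 0.5 to 1.2 rad, and must be left so. Axes and sizes as for the green pad.

How it is judged (in metres and radians):
At the end, for the whole second after the job is handed in: The green door is seated on its catch (opening angle below 0.03 rad) and at rest, and the blue door's pad is within 20 mm of where it was at the start (value of joint green_door below 0.03 rad and velocity of joint green_door between -0.05 and 0.05 rad/s and distance of blue_pad from where it was at the start of the episode below 0.02 m); the robot touches nothing.
It fails at once if the blue door is moved (its pad by more than 20 mm) (distance of blue_pad from where it was at the start of the episode above 0.02 m).
It fails at once if the green cabinet or its door is pushed with more than 40 N (contact force between any of the fingers, the arm and green_cabinet above 40 N).
It also fails if it takes over 35 s, if anything falls off the work surface, if the arm or the gripper's body presses on something with over 40 N, if the wrist force passes 120 N, or if a joint passes its speed limit or range.

## Working session

There is one attempt and no reset: what is moved stays moved. The work goes in short steps, each a Python script; the robot and the scene stay as the last script left them, time stands still between calls to the robot, and variables do not carry over. Pictures are saved under pics/ and viewed, and the job is handed in when it is done.

```bash
ls; mkdir -p pics; python3 - <<'E'
from plant import ctrl
import cv2
for n in("scene","top"):
    im=ctrl.camera(n); cv2.imwrite(f"pics/{n}0.png",cv2.cvtColor(im,cv2.COLOR_RGB2BGR)); print(ctrl.camera_model(n))
print(ctrl.read_clock(),ctrl.read_eef_rot(),ctrl.read_grip_width())
E
```

```text
pics
{'K': array([[388.18243975,   0.        , 282.74002768],
       [  0.        , 388.18243975, 209.25040094],
       [  0.        ,   0.        ,   1.        ]]), 'xyz': array([819.33142908, 150.59520163, 748.5413293 ]), 'orientation': array([19.44463467,  0.1651367 , 80.48578612])}
{'K': array([[455.09797589,   0.        , 274.51146622],
       [  0.        , 455.09797589, 205.20476329],
       [  0.        ,   0.        ,   1.        ]]), 'xyz': array([464.6309442 , 215.43768449, 878.78529143]), 'orientation': array([  9.27330787,  -0.97679221, -88.86313792])}
0.1 [-9.00558451e+01  6.45120166e-03 -1.48848122e+01] 85.35450607278644
```

View pics/scene0.png

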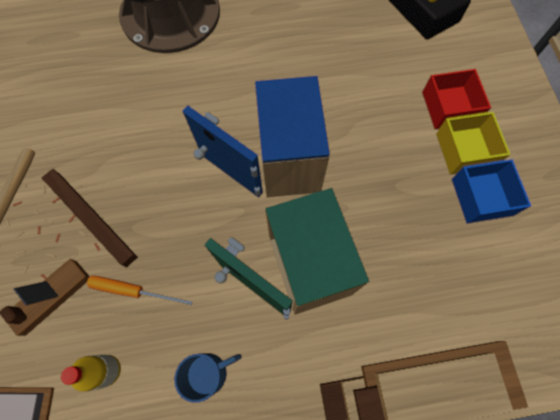

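View pics/top0.png

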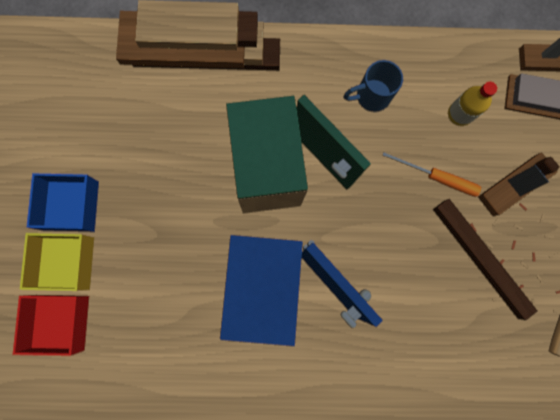

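The scene picture shows the green cabinet (top about 268–367, 190–308). Its door is hinged at about (288, 312) and swung out to (210, 243). The blue cabinet is nearer the base, with its door from (255, 190) to (187, 110). In the top picture the green door runs from (300, 100) to (365, 165). Next I'll measure the door and cabinet outlines.

```bash
cat > h.py <<'E'
import numpy as np,cv2
from scipy.spatial.transform import Rotation as Rn
from plant import ctrl
def cam(n):
    m=ctrl.camera_model(n); return m["K"],np.array(m["xyz"]),Rn.from_euler("xyz",m["orientation"],degrees=True).as_matrix()
def ray(n,uv,z):
    K,c,R=cam(n); uv=np.atleast_2d(uv).astype(float)
    d=np.c_[(uv[:,0]-K[0,2])/K[0,0],-(uv[:,1]-K[1,2])/K[1,1],-np.ones(len(uv))]@R.T
    return c+d*((z-c[2])/d[:,2])[:,None]
def proj(n,p):
    K,c,R=cam(n); q=(np.atleast_2d(p)-c)@R
    return np.c_[K[0,0]*q[:,0]/-q[:,2]+K[0,2],K[1,1]*-q[:,1]/-q[:,2]+K[1,2]]
def hsv(im): return cv2.cvtColor(im,cv2.COLOR_RGB2HSV)
def mask(im,col):
    lo,hi={"green":((65,70,20),(95,255,255)),"blue":((105,120,25),(125,255,255))}[col]
    return cv2.inRange(hsv(im),lo,hi)
E
python3 - <<'E'
from h import *
for n in("scene","top"):
    im=cv2.cvtColor(cv2.imread(f"pics/{n}0.png"),cv2.COLOR_BGR2RGB)
    for col in("green","blue"):
        cs,_=cv2.findContours(mask(im,col),cv2.RETR_EXTERNAL,cv2.CHAIN_APPROX_NONE)
        for c in cs:
            if cv2.contourArea(c)>400:
                h=cv2.approxPolyDP(c,4,True)[:,0]
                print(n,col,cv2.contourArea(c)); 
                w=ray(n,h,170)
                for a,b in zip(h,w): print("  ",a,b[:2].round(0))
    for k,(x,y,w,hh) in {"scene":[(170,90,220,240)],"top":[(210,80,180,275)]}.items():
        pass
im=cv2.imread("pics/scene0.png")[180:330,190:380];cv2.imwrite("pics/zs0.png",cv2.resize(im,None,fx=4,fy=4,interpolation=cv2.INTER_CUBIC))
im=cv2.imread("pics/top0.png")[85:220,220:400];cv2.imwrite("pics/zt0.png",cv2.resize(im,None,fx=4,fy=4,interpolation=cv2.INTER_CUBIC))
E
```

```text
scene green 1343.0
   [206 243] [652.  58.]
   [223 266] [692.  79.]
   [282 312] [773. 156.]
   [291 300] [758. 171.]
   [211 239] [647.  66.]
scene green 7161.0
   [331 189] [596. 265.]
   [266 209] [613. 157.]
   [297 304] [765. 179.]
   [367 281] [750. 287.]
scene blue 1748.0
   [234 357] [822.  80.]
   [227 362] [827.  69.]
   [208 354] [812.  44.]
   [188 357] [811.  16.]
   [176 373] [829.  -2.]
   [178 391] [852.  -1.]
   [193 401] [868.  18.]
   [207 397] [866.  37.]
   [220 386] [855.  56.]
   [223 366] [831.  63.]
scene blue 3364.5
   [512 160] [596. 570.]
   [465 166] [593. 490.]
   [453 178] [611. 464.]
   [468 222] [686. 464.]
   [529 206] [677. 568.]
scene blue 2325.5
   [186 107] [403.  48.]
   [183 111] [410.  42.]
   [198 145] [481.  61.]
   [208 148] [490.  77.]
   [205 156] [504.  71.]
   [252 191] [579. 139.]
   [260 187] [574. 153.]
   [258 169] [542. 154.]
   [255 178] [557. 147.]
   [249 170] [541. 139.]
   [257 167] [538. 153.]
   [256 155] [516. 155.]
scene blue 4995.0
   [316  77] [379. 283.]
   [256  82] [372. 175.]
   [264 161] [529. 166.]
   [328 154] [534. 273.]Traceback (most recent call last):
  File "<stdin>", line 12, in <module>
ValueError: not enough values to unpack (expected 4, got 1)
```

```bash
python3 - <<'E'
from h import *
for n in("top",):
    im=cv2.cvtColor(cv2.imread(f"pics/{n}0.png"),cv2.COLOR_BGR2RGB)
    for col in("green","blue"):
        cs,_=cv2.findContours(mask(im,col),cv2.RETR_EXTERNAL,cv2.CHAIN_APPROX_NONE)
        for c in cs:
            if cv2.contourArea(c)>400 and c[:,0,0].min()>200:
                h=cv2.approxPolyDP(c,3,True)[:,0]
                print(n,col,cv2.contourArea(c)); 
                w=ray(n,h,170)
                for a,b in zip(h,w): print("  ",a,b[:2].round(0))
im=cv2.imread("pics/scene0.png")[180:330,190:380];cv2.imwrite("pics/zs0.png",cv2.resize(im,None,fx=4,fy=4,interpolation=cv2.INTER_CUBIC))
im=cv2.imread("pics/top0.png")[85:220,220:400];cv2.imwrite("pics/zt0.png",cv2.resize(im,None,fx=4,fy=4,interpolation=cv2.INTER_CUBIC))
E
```

```text
top green 9162.5
   [369 163] [653.  55.]
   [304  96] [764. 161.]
   [297 108] [743. 172.]
   [292  96] [763. 181.]
   [227 104] [746. 287.]
   [238 197] [592. 264.]
   [305 189] [608. 158.]
   [302 141] [687. 163.]
   [346 187] [613.  92.]
top blue 8905.0
   [231 236] [530. 272.]
   [221 338] [376. 282.]
   [293 344] [370. 174.]
   [301 257] [500. 163.]
   [348 308] [424.  90.]
   [353 304] [430.  83.]
   [358 309] [423.  75.]
   [360 318] [410.  72.]
   [375 325] [400.  49.]
   [381 320] [407.  40.]
   [313 243] [522. 144.]
   [302 252] [508. 161.]
   [301 242] [523. 163.]
top blue 1087.0
   [390  62] [827.  17.]
   [373  64] [823.  46.]
   [363  82] [791.  63.]
   [348  93] [771.  88.]
   [366  86] [784.  58.]
   [366  95] [768.  58.]
   [368  89] [779.  55.]
   [376  98] [763.  42.]
   [372 103] [755.  49.]
   [370 100] [760.  52.]
   [371 104] [753.  50.]
   [379  99] [762.  37.]
   [382 104] [753.  32.]
   [378 103] [755.  39.]
   [376 108] [746.  42.]
   [382 107] [748.  32.]
   [380 101] [758.  35.]
   [385 102] [757.  27.]
   [384  97] [765.  29.]
   [388 101] [759.  22.]
   [384  97] [765.  29.]
   [391  96] [768.  17.]
   [401  82] [792.  -0.]
   [399  70] [814.   3.]
```

```bash
sleep 0
```

```text
(no output)
```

View pics/zs0.png

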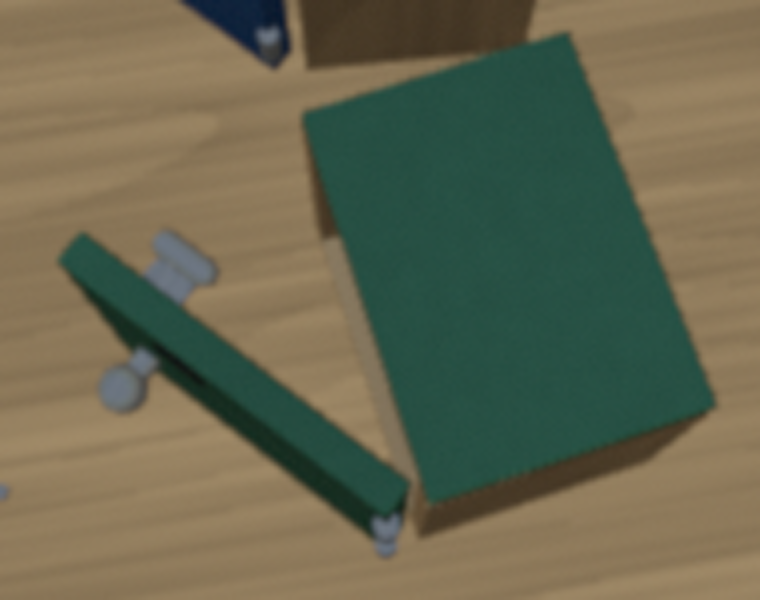

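View pics/zt0.png

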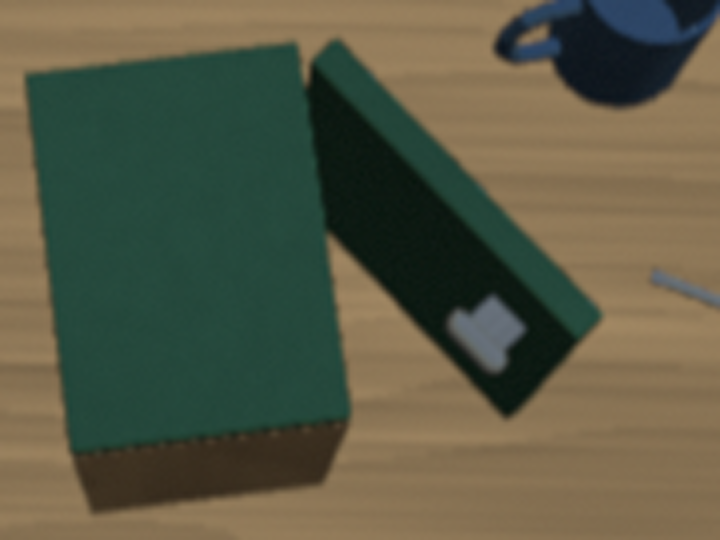

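The zooms show the top edge of the green door clearly, about 16 mm thick, from its hinge end near scene (286, 308) to its free edge near (205, 245). There is a silver knob outside and a catch bracket inside. I'll combine the two views.

```bash
python3 - <<'E'
from h import *
S=np.array([[60,262],[83,235],[408,482],[382,512]])/4+[190,180]-.375
T=np.array([[600,318],[577,340],[312,65],[337,40]])/4+[220,85]-.375
a=ray("scene",S,170)[:,:2];b=ray("top",T,170)[:,:2]
print("outer-free,inner-free,inner-hinge,outer-hinge\n",np.c_[a,b].round(1))
m=(a+b)/2
CS=np.array([[303,115],[570,35],[715,405],[428,500]])/4+[190,180]-.375
CT=np.array([[350,418],[75,450],[25,75],[297,43]])/4+[220,85]-.375
ca=ray("scene",CS,170)[:,:2];cb=ray("top",CT,170)[:,:2];print("cab\n",np.c_[ca,cb].round(1))
c=(ca+cb)/2
# cabinet yaw: +y axis from hinge to free edge = c0-c3
v=(c[0]-c[3])+(c[1]-c[2]); w=(c[1]-c[0])+(c[2]-c[3])
yaw=np.degrees(np.arctan2(v[1],v[0]))-90; yaw2=np.degrees(np.arctan2(w[1],w[0]))
print("yaw",yaw,yaw2,np.linalg.norm(v)/2,np.linalg.norm(w)/2)
d=(m[0]-m[3])+(m[1]-m[2]); dy=np.degrees(np.arctan2(d[1],d[0]))-90
print("door yaw",dy,"open",dy-(yaw+yaw2)/2, "width",np.linalg.norm(d)/2)
# hinge from cabinet: body front face centre c; body x from -49..65
ctr=c.mean(0); Y=np.radians((yaw+yaw2)/2); X=np.array([np.cos(Y),np.sin(Y)]);Yv=np.array([-X[1],X[0]])
org=ctr-8*X; print("org",org,"hinge",org-65*X-80*Yv,"hinge from door",m[3])
E
```

```text
outer-free,inner-free,inner-hinge,outer-hinge
 [[655.2  55.1 651.   54.1]
 [646.   64.9 641.7  63.5]
 [758.5 172.2 754.9 171.2]
 [767.5 161.1 766.  161. ]]
cab
 [[611.6 155.9 607.7 154.3]
 [595.7 267.  592.2 263. ]
 [749.8 289.3 747.5 288.5]
 [766.  178.3 764.3 177.4]]
yaw -261.44487167274275 98.28527628389065 156.846657920325 111.64708422353057
door yaw -226.63262169482053 open -145.05282400039448 width 155.81116254193788
org [678.17577215 229.64324735] hinge [589.52004192 282.22805026] hinge from door [766.73454463 161.05301641]
```

```bash
cat >> h.py <<'E'
H=np.array([768.,161.]); CY=98.4; ZT=142.
def pose(th_deg,gap,r=100.,half=11.):
    """TCP with finger side `gap` mm off the outer face when the door is at th"""
    a=np.radians(CY+th_deg); X=np.array([np.cos(a),np.sin(a)]); Y=np.array([-X[1],X[0]])
    p=H+r*Y-(gap+half)*X
    return [p[0],p[1],ZT],[-90,0,CY+th_deg-180]
E
python3 - <<'E'
from h import *
for z in (0,40,80,120,150): print(z,ray("scene",[200,368],z)[0,:2].round(),ray("top",[385,76],z)[0,:2].round())
for g in(60,20,0): print(pose(35,g),ctrl.solve_ik(*pose(35,g)))
print(pose(0,0),ctrl.solve_ik(*pose(0,0)))
ctrl.move_gripper(0)
x,y,z=ctrl.read_tool_pos(); ctrl.movel([x,y,330],max_speed=200)
p,o=pose(35,40); ctrl.move_to([p[0],p[1],330],o)
print(ctrl.read_clock(),ctrl.read_tool_pos(),ctrl.read_eef_rot(),ctrl.read_joint_pos(),ctrl.read_wrist_force(),ctrl.read_grip_width())
for n in("scene","top"):
    cv2.imwrite(f"pics/{n}1.png",cv2.cvtColor(ctrl.camera(n),cv2.COLOR_RGB2BGR))
E
```

```text
0 [831.  -3.] [883. -19.]
40 [830.   5.] [864.  -8.]
80 [829.  13.] [845.   2.]
120 [829.  21.] [826.  13.]
150 [828.  27.] [812.  21.]
([np.float64(744.1257461700163), np.float64(40.704447280618425), 142.0], [-90, 0, -46.599999999999994]) [-1.94216546e+00  4.28265616e+01  7.49830240e+01 -2.54444375e-14
  6.21904144e+01 -4.53421655e+01]
([np.float64(716.6422457378394), np.float64(69.76743411945746), 142.0], [-90, 0, -46.599999999999994]) [ 3.09122927e-01  4.07869201e+01  7.93788643e+01 -2.54444375e-14
  5.98342156e+01 -4.30908771e+01]
([np.float64(702.900495521751), np.float64(84.29892753887698), 142.0], [-90, 0, -46.599999999999994]) [ 1.49758177e+00  3.98342301e+01  8.14230456e+01 -2.54444375e-14
  5.87427244e+01 -4.19024182e+01]
([np.float64(670.6796800178877), np.float64(135.50970148116596), 142.0], [-90, 0, -81.6]) [ 5.89587908 38.00893845 85.32271562  0.         56.66834593 -2.50412092]
4.2917 [730.22085078  56.25560044 330.15431524] [-8.99881145e+01 -7.13335179e-04 -4.65296565e+01] [-7.59863864e-01  3.39724691e+01  6.37564794e+01  7.85099633e-03
  8.22620375e+01 -4.42312639e+01] [ 0.57533347  1.01296695 -0.01757623] 0.11850277938294515
```

```bash
python3 - <<'E'
from h import *
p,o=pose(35,40); ctrl.movel(p,max_speed=150)
print(ctrl.read_clock(),ctrl.read_tool_pos(),ctrl.read_wrist_force())
for n in("scene","top"):
    cv2.imwrite(f"pics/{n}2.png",cv2.cvtColor(ctrl.camera(n),cv2.COLOR_RGB2BGR))
E
```

```text
5.7917 [730.77097889  55.22769564 143.04608369] [ 0.13356413 -0.20993271  0.07327611]
```

View pics/scene2.png

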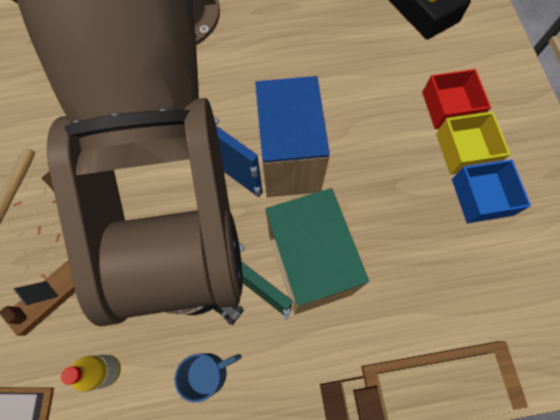

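View pics/top2.png

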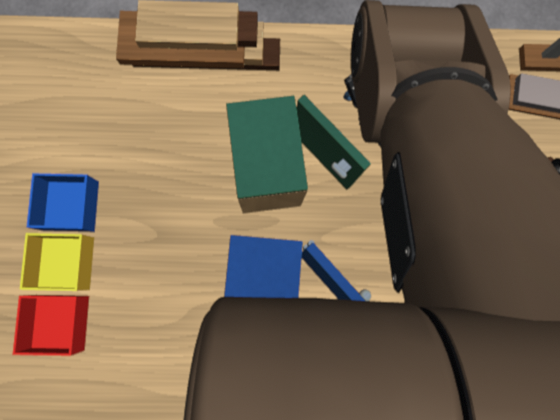

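The finger (scene picture near (232, 313)) is down in front of the green door's outer face, and both doors are where they were. Next I'll push along the arc while watching the force.

```bash
python3 - <<'E'
from h import *
p,o=pose(35,4); ctrl.movel(p,max_speed=80,rot=o)
f0=np.array(ctrl.read_wrist_force()); print(ctrl.read_clock(),f0.round(2))
for th in (31,27,23,19,15,11,8):
    p,o=pose(th,0); ctrl.movel(p,max_speed=40,rot=o)
    f=np.array(ctrl.read_wrist_force())-f0
    a=np.radians(CY+th); fp=-(f[0]*np.cos(a)+f[1]*np.sin(a))
    print(th,round(ctrl.read_clock(),2),"push",fp.round(2),f.round(1),(np.array(ctrl.read_tool_pos())-p).round(1))
    if np.linalg.norm(f)>12: print("STOP");break
for n in("scene","top"):
    cv2.imwrite(f"pics/{n}3.png",cv2.cvtColor(ctrl.camera(n),cv2.COLOR_RGB2BGR))
E
```

```text
6.4917 [ 1.39 -1.42  0.89]
31 6.92 push -2.05 [-1.   1.8 -1.6] [ 0.2 -0.2 -0. ]
27 7.24 push -1.02 [-0.9  0.6 -0.9] [ 0.2 -0.2  0. ]
23 7.57 push -1.62 [-0.8  1.4 -0.1] [ 0.1 -0.1  0. ]
19 7.89 push -1.62 [-1.8  0.9 -0.8] [ 0.1 -0.1  0. ]
15 8.22 push -2.02 [-1.8  1.4 -0.8] [ 0.1 -0.1  0. ]
11 8.54 push -1.69 [-1.2  1.4 -0.9] [ 0.1 -0.1  0. ]
8 8.82 push -1.97 [-1.5  1.6 -1.3] [ 0.1 -0.1 -0. ]
```

View pics/scene3.png

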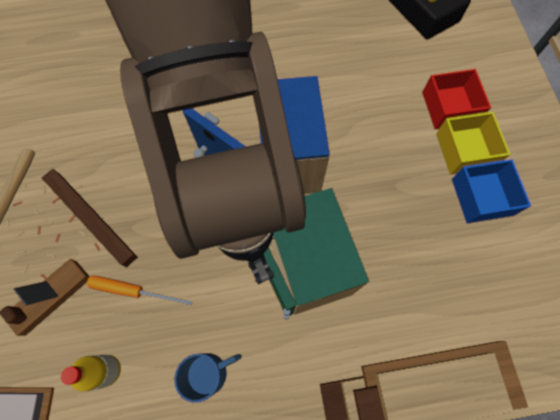

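View pics/top3.png

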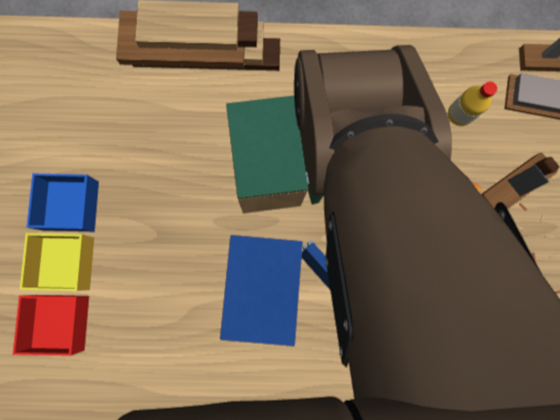

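The green door follows the finger: it now stands about 8° open, with the finger at scene (262, 270). The blue door hasn't moved. I'll do the last part in fine steps.

```bash
python3 - <<'E'
from h import *
ctrl.hold(0.2)
def rf():
    r=[]
    for _ in range(4): r.append(ctrl.read_wrist_force()); ctrl.hold(0.02)
    return np.mean(r,0)
f0=rf(); print(f0.round(2)); pk=0
for th in np.r_[np.arange(7.2,2.9,-.7),np.arange(2.6,-3,-.3)]:
    p,o=pose(th,0); ctrl.movel(p,max_speed=15,rot=o)
    f=rf()
    a=np.radians(CY+th); fp=-(f[0]*np.cos(a)+f[1]*np.sin(a))
    print(round(th,1),round(ctrl.read_clock(),2),"push",fp.round(2),f.round(1))
    pk=max(pk,fp)
    if np.linalg.norm(f)>10: print("STOP force");break
    if pk>3 and fp<0.7: print("STOP click");break
for n in("scene","top"):
    cv2.imwrite(f"pics/{n}4.png",cv2.cvtColor(ctrl.camera(n),cv2.COLOR_RGB2BGR))
im=cv2.imread("pics/scene4.png")[180:330,190:380];cv2.imwrite("pics/zs4.png",cv2.resize(im,None,fx=4,fy=4,interpolation=cv2.INTER_CUBIC))
E
```

```text
[-0.56  0.33 -0.  ]
7.2 9.51 push 0.15 [ 0.2 -0.1 -0.1]
6.5 9.82 push 3.08 [ 0.7 -3.  -0.2]
5.8 10.14 push 2.78 [ 0.1 -2.8 -0.4]
5.1 10.46 push 1.84 [ 0.6 -1.8 -0.7]
4.4 10.78 push 0.34 [-0.1 -0.4 -0.3]
STOP click
```

View pics/zs4.png

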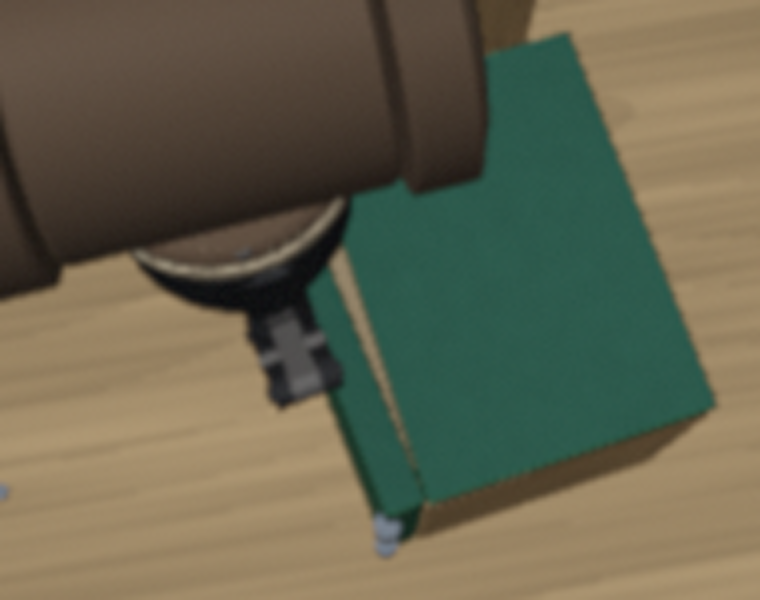

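The zoom shows a thin open wedge between door and cabinet, still about 3–4°. The force is falling as the ball passes its peak, so I'll keep pushing gently.

```bash
python3 - <<'E'
from h import *
def rf():
    r=[]
    for _ in range(4): r.append(ctrl.read_wrist_force()); ctrl.hold(0.02)
    return np.mean(r,0)
for th in np.arange(4.0,0.9,-.3):
    p,o=pose(th,0); ctrl.movel(p,max_speed=15,rot=o)
    f=rf()
    a=np.radians(CY+th); fp=-(f[0]*np.cos(a)+f[1]*np.sin(a))
    print(round(th,1),round(ctrl.read_clock(),2),"push",fp.round(2),f.round(1))
    if np.linalg.norm(f)>10: print("STOP force");break
for n in("scene","top"):
    cv2.imwrite(f"pics/{n}5.png",cv2.cvtColor(ctrl.camera(n),cv2.COLOR_RGB2BGR))
im=cv2.imread("pics/scene5.png")[180:330,190:380];cv2.imwrite("pics/zs5.png",cv2.resize(im,None,fx=4,fy=4,interpolation=cv2.INTER_CUBIC))
E
```

```text
4.0 11.19 push 0.63 [ 0.4 -0.5 -0.4]
3.7 11.51 push 0.36 [ 0.  -0.4 -0.3]
3.4 11.82 push 0.02 [ 0.1 -0.   0.5]
3.1 12.14 push 0.06 [-0.2 -0.1  0. ]
2.8 12.46 push -0.1 [0.4 0.2 0. ]
2.5 12.78 push 0.08 [-0.2 -0.1 -0.3]
2.2 13.09 push 0.11 [-0.  -0.1 -0.6]
1.9 13.41 push 0.31 [ 0.1 -0.3 -0.1]
1.6 13.72 push 0.1 [-0.2 -0.1  0.1]
1.3 14.04 push -0.26 [0.3 0.3 0.4]
1.0 14.36 push -0.38 [-0.6  0.3 -0.3]
```

View pics/zs5.png

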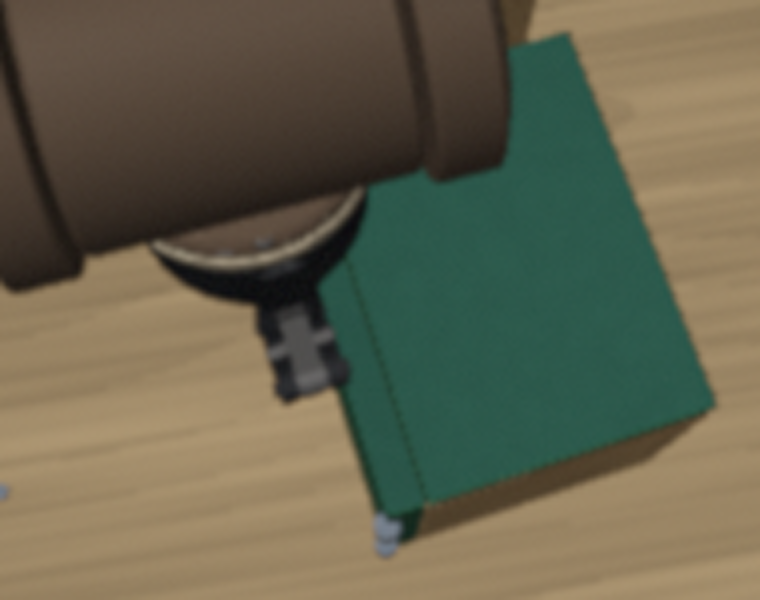

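The door now looks flush, with only a hairline seam, and the contact force is about zero, so it has snapped shut ahead of the finger. I'll back straight out, rise, and check with a clear view.

```bash
python3 - <<'E'
from h import *
p,o=pose(1,60); ctrl.movel(p,max_speed=80,rot=o)
p[2]=330; ctrl.movel(p,max_speed=150)
j=np.array(ctrl.read_joint_pos()); j[0]-=40; ctrl.movej(list(j))
print(ctrl.read_clock(),ctrl.read_wrist_force())
for n in("scene","top"):
    cv2.imwrite(f"pics/{n}6.png",cv2.cvtColor(ctrl.camera(n),cv2.COLOR_RGB2BGR))
a=cv2.imread("pics/scene6.png")[70:330,170:380];b=cv2.imread("pics/top6.png")[85:345,210:390]
cv2.imwrite("pics/z6.png",cv2.resize(np.hstack([a,b]),None,fx=2,fy=2,interpolation=cv2.INTER_CUBIC))
for n,(x,y,w,h) in {"scene":(180,100,85,100),"top":(300,238,90,90)}.items():
    A=mask(cv2.imread(f"pics/{n}0.png")[...,::-1].copy(),"blue")[y:y+h,x:x+w];B=mask(cv2.imread(f"pics/{n}6.png")[...,::-1].copy(),"blue")[y:y+h,x:x+w]
    print(n,"blue door px",(A>0).sum(),"changed",(A!=B).sum())
E
```

```text
18.4667 [-0.79759571 -0.22249697 -0.10767411]
scene blue door px 2704 changed 15
top blue door px 1657 changed 12
```

View pics/z6.png

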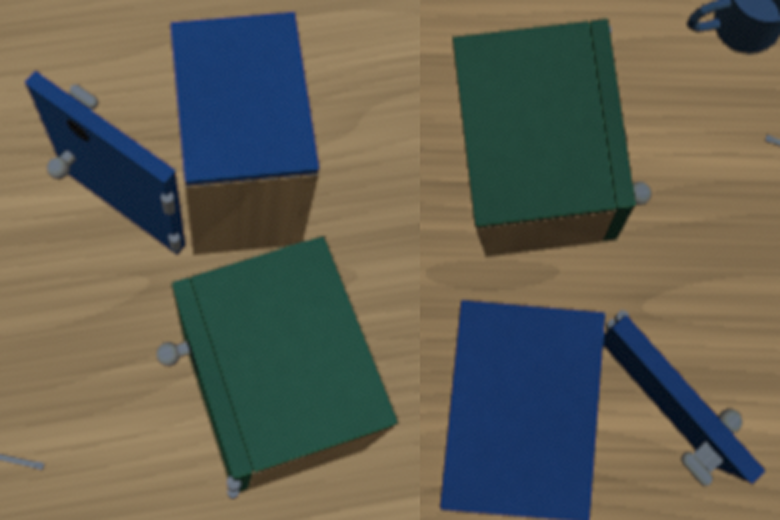

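Both views show the green door flush along its whole length, with an even hairline seam. The blue door is unchanged and the arm is clear of everything, so I'll hand it in.

```bash
python3 - <<'E'
from plant import ctrl
print(ctrl.read_clock()); ctrl.finish_job()
E
```

```text
18.5667
the job is handed in; nothing more can be done
```

The green door is shut on its catch and the blue door was not moved. I handed the job in at 18.6 s of the 35 s allowed; it reports no verdict.

- **Finding the door:** I located the cabinet and door from the two camera views. The hinge was near (768, 161) mm and the door stood about 0.61 rad open. The measured door and cabinet widths came out about 2–3% short of the stated 160 mm.
- **Pushing:** I pushed at the pad with the side of the shut fingers, following the door's arc. In the fine steps the push reached about 3 N as the ball resisted, then fell to about zero as the door snapped shut. Before that I only read the force after each 4° step, and it stayed within the 1–2 N of noise.
- **False stop:** My click check triggered too early, at about 4°. A picture showed the door still slightly open, so I carried on with finer steps until it closed.
- **Last checks:** With the arm backed off and raised, both views show the green door flush with an even hairline seam. At most 15 blue-door pixels changed in either view since the start. The wrist force read under 1 N. I judged the door's angle by eye, since no direct reading of it is available.

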